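# Post a sealed sample through the sprung evidence flap

### The arm

A 6-joint arm with a two-finger parallel gripper is mounted at the origin on the work surface. World frame = base frame: x ahead of the robot, y to its left, z up, the work surface at z = 0. Lengths are in m, angles in rad, forces in N, time in s.
With the tool pointing down it reaches from about 0.35 to 0.775 m from the base axis. Payload 5.5 kg.
Tool frame: the origin (TCP) lies midway between the tips of the shut fingers; the grasp point (between the pads) lies env.tcp_to_grasp behind it (env.tcp_to_grasp is the distance from the TCP to the grasp point, in m); z points along the fingers, y is the direction in which the jaws open and shut (so a half turn about z gives the same grasp; the last joint's range is limited). The gripper opens to 85 mm and grips with 20 to 120 N. Pads are 22 mm wide; open, the fingers measure 114 mm over their backs; the gripper's body (76 mm by 85 mm) begins 54 mm behind the grasp point. The pads swing forward as they close: fully open they stand 13 mm farther back than shut.
Start: joints at [1.03, 0.313, 0.046, 1.304, 0, 1.431], TCP at [0.224, 0.529, 0.231] pointing down, gripper open.
Joint ranges: [-2.76, 2.76], [-0.86, 1.69], [-1.03, 1.26], [-2.2, 2.34], [-1.47, 1.5], [-3.14, 3.14]. Speed limits (rad/s): [2.57, 2.57, 3.14, 3.14, 3.14, 3.14].

### API

Orientations are given as a unit quaternion [w, x, y, z].
In Python, from workcell import env gives the robot as it stands.
- The arm moves only by the shell command python3 -m handwheel 'ROWS' [OPENING] [FORCE]. ROWS is JSON, a list of rows, each an object of numbers: "dx", "dy", "dz": the shift along the tool's x, y, z normalised to -1 to 1, where 1 is 20 mm; "roll": the turn about the tool's z normalised to -1 to 1, where 1 is 6 degrees. In form: [{"dx": .., "dy": .., "dz": .., "roll": ..}, ...]. A call has 1 to 8 rows; each row shifts and turns the commanded pose from where the row before left it, along the tool's axes as they then stand; what a row does not reach is not made up. A row lasts 1/12 s, in which the tool goes at most 41.7 mm and 7.16 degrees, less where a joint would pass 70% of its speed; a pose out of reach is approached as far as the arm can. A call with a number of a shift or a turn outside -1 to 1 is refused whole. A call with a gripper value outside its range is refused whole. OPENING is the closure in counts, from 0 (fully open) to 255 (shut), set as the call begins (- or left out, the last holds). The fingers move at their own pace and stop on an object; FORCE is the grip in N (left out, the last holds). Time passes only in rows, so rows that do not move let the fingers close. It gives the time, the measured TCP pose, the force and the opening at its end, in the units of the state.
- env.get_state(): the state, without advancing time (a new reading comes with each control period).
- env.read_camera(name): name is "scene" or "top" or "wrist"; returns the picture (400x640x3 uint8, blue, green, red); there is no depth.
- env.calibration(name): a dict with "fx", "fy", "cx", "cy" (pixels), "k1" (the pictures are not rectified: a ray, as slopes to the right and down, at radius r is drawn at 1 + k1 r^2 times it, then the intrinsics apply), "R" (3x3) and "t" (3): a world point X has camera coordinates R X + t. Camera axes: x right, y down, z forward; pixel columns grow to the right and rows downward; lengths in m; the calibration is good to about 2 mm. A picture is of the moment at which its call begins: read the wrist's pose just before it. calibration takes no time and is no camera call; for the wrist camera it gives the pose at the moment of the call.
- env.hand_in(): hands the job in, once; it reports no verdict.
The state is a dict: "clock": time; "joint_pos": joint angles; "qvel": joint speeds; "tau": joint torques, N m; "tcp_pos": TCP position; "orientation": TCP orientation; "wrist_force": force on the tool from outside, world axes, zero at the start; "ft_torque": the same for the moment, N m; "finger_gap": finger opening in m.
Only numpy, scipy, OpenCV 4.12 (cv2) and the standard library are available. Lean on these libraries where they do the work, as an engineer would, in place of code of your own. Each camera call takes 0.05 s, during which the arm holds its last target.

### The job

Post the white sample box with the red band into the grey evidence intake without grasping or lifting it: with one finger push the orange self-closing flap inward and keep it held open, and while that finger holds it push the box along the deck with the other finger until it drops over the sill into the bin. Have the flap pushed open before the box reaches the sill, and never use the box itself to push the flap. Then draw the fingers out so that the flap springs fully shut, leaving the jars, tin, tape, marker and brush where they are.

Things in the scene. Friction and masses are not known exactly. Their poses are not given: they have to be found in the camera images.
- intake: grey evidence intake fixed on the table. Origin on the table directly under the middle of the sill; +x points horizontally inward, the way the box must travel (deck, flap, bin), y left, z up. Deck (black top): flat, 75 mm above the table, from x = -180 mm to the sill at x = 0, 150 mm wide, no rim; it ends at the sill
- sill (a point): middle of the sill, on the deck's edge (75 mm above the table); axes as the intake's. The mouth above it is 114 mm wide (y = -57 to 57 mm) between two posts, each 18 mm in y and 12 mm in x (x = -12 to 0), 38 mm high above the deck; nothing spans it overhead
- bin (a point): centre of the bin's rubber floor, 75 mm beyond the sill, 8 mm above the table. The bin is open at the top; inside x = 0 to 150 mm, y = -65 to 65 mm of the intake; walls 10 mm thick, tops 113 mm above the table (38 mm above the deck). From the deck the box drops 67 mm to this floor
- flap (a joint): orange flap across the mouth: upright panel 110 mm long, 4 mm thick, 4 to 38 mm above the deck, on a vertical hinge at x = 0, y = +55 mm (left post) of the intake. 0 rad = shut, growing as it swings inward over the bin; 1.6 rad = stop, along the bin's left wall. A spring always shuts it: about 0.07 Nm when shut, 0.22 Nm at 1.2 rad
- flap_edge (a point): middle of the flap's free edge, 112 mm from the hinge axis, 21 mm above the deck (at y = -57 mm of the intake when shut)
- sample_center (a point): centre of the sealed sample box: white, red band over it, 36 x 36 mm, 38 mm tall, 0.06 to 0.13 kg, standing loose on the deck in front of the right part of the flap; the centre is 19 mm above its underside, its x axis roughly along the intake's x
- deck_jar: small pale jar with red cap, 28 mm across, 36 mm tall, standing on the intake's deck near its front left corner (bystander); origin at its underside
- jar_white: jar with white cap, 44 mm across, 60 mm tall, on the table (bystander); origin at its underside
- jar_dark: dark jar with red cap, 40 mm across, 65 mm tall, on the table (bystander); origin at its underside
- tape: red roll of tape lying flat, 90 mm across, 25 mm tall, on the table (bystander); origin at its underside
- marker: yellow tent-shaped evidence marker, 60 mm wide, about 65 mm tall, on the table (bystander); origin at its underside
- brush: black dusting brush, 160 mm long, lying on the table (bystander); origin at its underside
- tin: plain metal sample tin, 60 mm across, 75 mm tall, on the table (bystander); origin at its underside
Mind the look-alikes: they are no part of the job. What is meant by the part that bears sample_center is not black or green, and is the smaller of those in its own colour.

How it is judged:
On the way, in this order (a step that is already met when the one before it is completed fails the run):
1. a finger pushes the flap open (over 0.4 rad) while the sample box is still on the deck short of the sill (value of joint flap above 0.4 rad and contact force between the fingers and flap above 0.2 N and x of sample_center in the frame of intake below -0.014 m), for 0.1 s.
2. the box passes over the sill while a finger holds the flap open (over 0.5 rad) (x of sample_center in the frame of intake above 0.004 m and value of joint flap above 0.5 rad and contact force between the fingers and flap above 0.2 N), for 0.05 s.
At the end, for the whole second after the job is handed in: The sample box lies at rest inside the intake's bin (its centre between the bin's walls and less than 60 mm above the table) and the flap has sprung shut (under 0.06 rad) (x of sample_center in the frame of intake between 0.01 and 0.15 m and y of sample_center in the frame of intake between -0.065 and 0.065 m and height (world z) of sample_center below 0.06 m and linear speed of sample below 0.02 m/s and value of joint flap below 0.06 rad); the robot touches nothing.
It fails at once if the sample box is lifted (its centre more than 18 mm above where it stands on the deck) (height (world z) of sample_center above 0.112 m).
It fails at once if the sample box pushes the flap (over 0.8 N) with no finger on the flap (contact force between sample and flap above 0.8 N and contact force between the fingers and flap below 0.05 N).
It fails at once if the sample box is squeezed or rammed against the flap (over 6 N) (contact force between sample and flap above 6 N).
It fails at once if a bystander is moved by more than 20 mm (distance of any of deck_jar, jar_white, jar_dark, tape, marker, brush, tin from where it was at the start of the episode above 0.02 m).
It also fails if it takes over 38 s, if anything falls off the work surface, if the arm or the gripper's body presses on something with over 40 N, if the wrist force passes 120 N, or if a joint passes its speed limit or range.

## Working session

There is one attempt and no reset: what is moved stays moved. The work goes in short steps, Python scripts to look and compute and a shell command to move; the robot and the scene stay as the last step left them, time stands still between calls to the robot, and variables do not carry over. Pictures are saved under pics/ and viewed, and the job is handed in when it is done.

```bash
ls; mkdir -p pics; python3 - <<'E'
from workcell import env
import cv2
print(env.get_state(), env.tcp_to_grasp)
for n in("scene","top","wrist"):
    c=env.calibration(n); print(n,c)
    cv2.imwrite(f"pics/{n}0.png",env.read_camera(n))
E
```

```text
pics
{'clock': 0.0, 'joint_pos': array([1.03040318e+00, 3.14002220e-01, 4.49430934e-02, 1.30361013e+00,
       5.07802607e-05, 1.43118912e+00]), 'qvel': array([ 0.00064312,  0.00106336, -0.00088617,  0.0005009 ,  0.00044641,
       -0.00022028]), 'tau': array([ 1.16881558e-03, -4.80630147e+01,  2.98531401e+01,  1.93724589e-02,
       -7.85966245e-05,  2.60400501e-07]), 'tcp_pos': array([0.22405438, 0.52897479, 0.23039318]), 'orientation': array([-3.36234927e-04,  1.99054391e-01,  9.79987996e-01, -8.74386954e-04]), 'wrist_force': array([ 0.29334582,  0.36867967, -0.10600086]), 'ft_torque': array([0.01410169, 0.01140544, 0.03298785]), 'finger_gap': 0.08600399478297242} 0.0187
scene {'fx': 461.87430283335436, 'fy': 461.87430283335436, 'cx': 321.87398545416227, 'cy': 209.88209985635876, 'k1': 0.036553667885146766, 'R': array([[ 0.34947839,  0.93693167, -0.00488809],
       [ 0.72484459, -0.27366765, -0.63222332],
       [-0.59368777,  0.21740529, -0.77477079]]), 't': array([-0.18736166, -0.31468693,  1.52677632])}
top {'fx': 369.6370557283827, 'fy': 369.6370557283827, 'cx': 317.28846825688754, 'cy': 199.5134966779463, 'k1': -0.06382047488057553, 'R': array([[-0.01503202, -0.99986375, -0.00682098],
       [-0.99264225,  0.01574246, -0.12005642],
       [ 0.12014745,  0.0049661 , -0.99274364]]), 't': array([-0.01175135,  0.49831738,  0.95153554])}
wrist {'fx': 285.51661855372504, 'fy': 285.51661855372504, 'cx': 324.57917911540545, 'cy': 201.09852415556674, 'k1': 0.014799923228672313, 'R': array([[ 0.38997343,  0.92082474, -0.00159017],
       [ 0.89014925, -0.37653907,  0.2566177 ],
       [ 0.23570117, -0.10148957, -0.96651168]]), 't': array([-0.57388592, -0.03129177,  0.37990457])}
```

View pics/scene0.png

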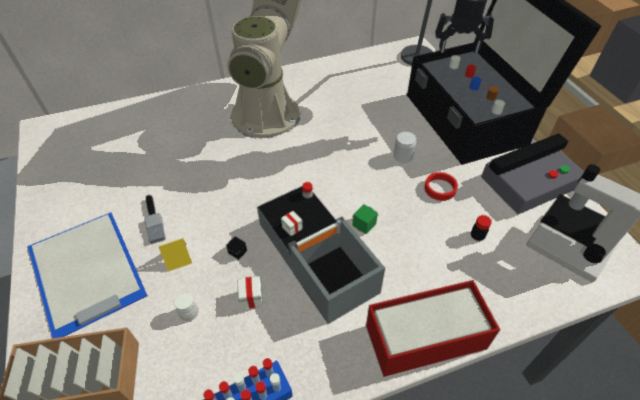

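View pics/top0.png

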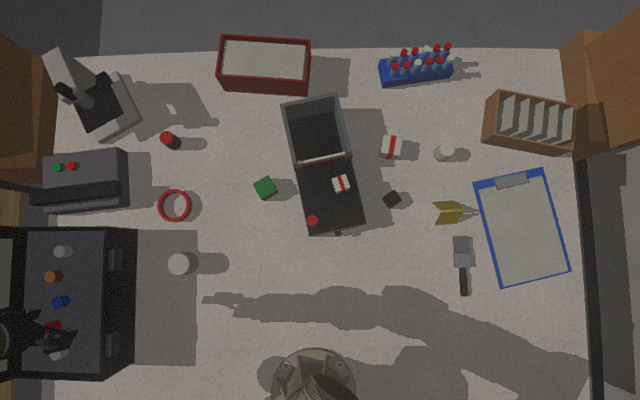

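View pics/wrist0.png

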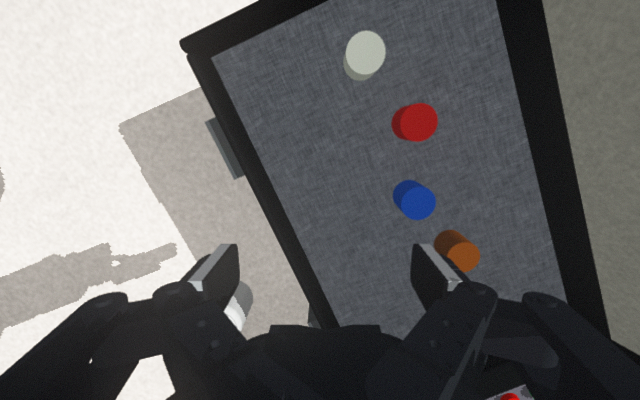

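The scene and top views show the intake ahead of the robot. In the top view the deck is near (325,200), the banded box at (340,184), the flap line at (322,158), the red-capped deck jar at (312,220), and the larger look-alike box on the table at (390,146). I'll enlarge it to measure.

```bash
python3 - <<'E'
import cv2
a=cv2.imread("pics/top0.png")[85:245,265:425]; cv2.imwrite("pics/topz.png",cv2.resize(a,None,fx=3.7,fy=3.7,interpolation=cv2.INTER_CUBIC))
a=cv2.imread("pics/scene0.png")[175:325,240:400]; cv2.imwrite("pics/scenez.png",cv2.resize(a,None,fx=4,fy=4,interpolation=cv2.INTER_CUBIC))
E
```

```text
(no output)
```

View pics/topz.png

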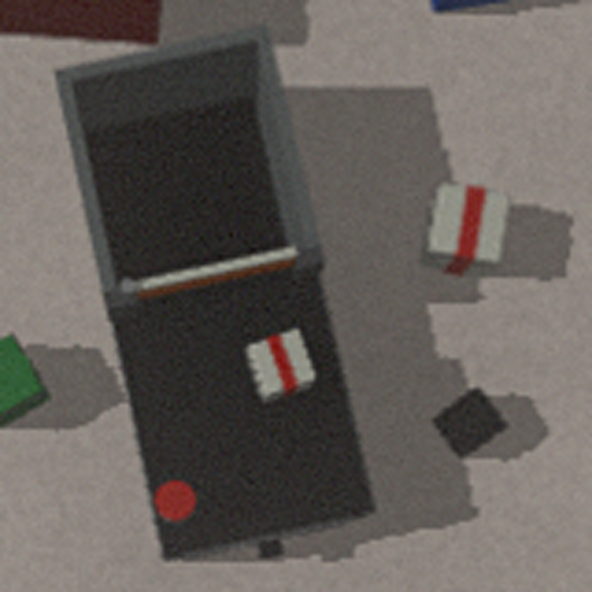

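View pics/scenez.png

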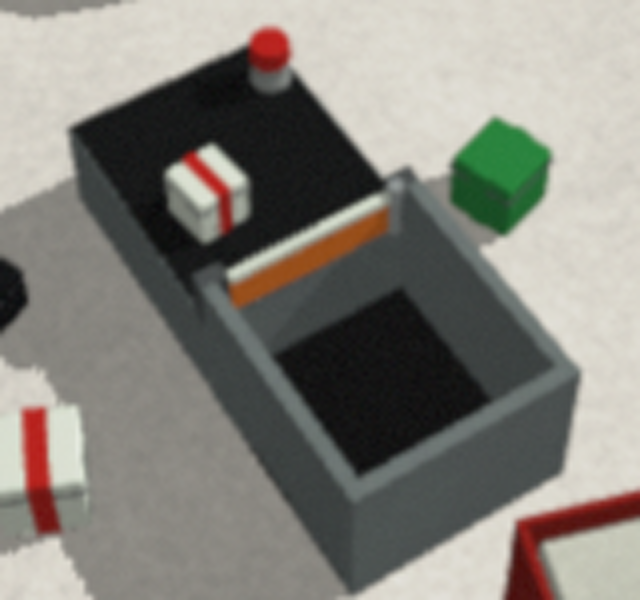

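```bash
cat > h.py <<'E'
import numpy as np, cv2, json, os
from workcell import env
def ray(c,u,v):
    p=np.array([(u-c["cx"])/c["fx"],(v-c["cy"])/c["fy"]]); q=p.copy()
    for _ in range(20): q=p/(1+c["k1"]*(q@q))
    d=np.array(c["R"]).T@np.array([q[0],q[1],1.]); o=-np.array(c["R"]).T@np.array(c["t"]); return o,d
def onz(c,u,v,z):
    o,d=ray(c,u,v); return (o+d*(z-o[2])/d[2])[:2]
def proj(c,X):
    p=np.array(c["R"])@X+c["t"]; q=p[:2]/p[2]; q=q*(1+c["k1"]*(q@q)); return q[0]*c["fx"]+c["cx"],q[1]*c["fy"]+c["cy"]
def fit2(loc,w):
    loc=np.array(loc);w=np.array(w);lm=loc.mean(0);wm=w.mean(0);a=loc-lm;b=w-wm
    th=np.arctan2((a[:,0]*b[:,1]-a[:,1]*b[:,0]).sum(),(a*b).sum())
    R=np.array([[np.cos(th),-np.sin(th)],[np.sin(th),np.cos(th)]]);o=wm-R@lm
    return o,th,w-(loc@R.T+o)
E
python3 - <<'E'
from h import *
T=env.calibration("top");S=env.calibration("scene")
t=lambda U,V,z:onz(T,(U+.5)/3.7-.5+265,(V+.5)/3.7-.5+85,z)
s=lambda U,V,z:onz(S,(U+.5)/4-.5+240,(V+.5)/4-.5+175,z)
L=[(.16,.075),(.16,-.075),(-.18,.075),(-.18,-.075)]
wt=[t(58,72,.113),t(268,28,.113),t(165,558,.075),t(374,511,.075)]
ws=[s(578,372,.113),s(352,495,.113),s(252,45,.075),s(70,130,.075)]
for w in(wt,ws,(np.array(wt)+ws)/2):
    o,th,r=fit2(L,w); print(o,np.degrees(th),(r*1000).round(1).tolist())
R=np.array([[np.cos(th),-np.sin(th)],[np.sin(th),np.cos(th)]])
for n,im in(("top",cv2.imread("pics/top0.png")),("scene",cv2.imread("pics/scene0.png"))):
    print(n)
loc=lambda w:((w-o)@R*1000).round(1)
for p in [(247,347),(300,330),(315,372),(262,392)]: print("box t",loc(t(*p,.113)))
for p in [(165,188),(210,145),(250,182),(205,212)]: print("box s",loc(s(*p,.113)))
print("jar",loc(t(175,501,.111)),loc(s(270,43,.111)))
print("flap top ends t",loc(t(125,287,.113)),loc(t(296,253,.113)))
E
```

```text
[ 0.59151074 -0.03374171] 11.536750888956036 [[-1.4, -2.0], [-2.5, 1.2], [2.1, -1.9], [1.7, 2.7]]
[ 0.59587255 -0.03386303] 12.52018251849478 [[-0.3, -1.5], [-6.0, 1.5], [5.4, -7.1], [1.0, 7.1]]
[ 0.59369211 -0.03380278] 12.02558389069616 [[-0.9, -1.8], [-4.2, 1.4], [3.7, -4.5], [1.3, 4.9]]
top
scene
box t [-57.5  -9.6]
box t [-54.2 -46.4]
box t [-83.8 -49.5]
box t [-89.  -12.3]
box s [-74.  -54.3]
box s [-88.1 -15.2]
box s [-50.5  -9.4]
box s [-45.6 -43.3]
jar [-146.1   59.4] [-141.3   59.8]
flap top ends t [ 0.2 60.3] [ -2.8 -55.9]
```

Decoys ruled out: the box on the deck, at about (-70,-30) mm in the intake frame, is the target. The intake origin is at about (0.592,-0.034) with a yaw of about 11.7°.

The plan is a wide-open gripper with its finger line about 20° off the intake's x. The leading finger opens the flap on the left while the trailing finger pushes the box, all in one translation. First I raise the arm and roll it.

```bash
python3 -m handwheel '[{"dz":-0.5,"roll":0.98},{"dz":-0.5,"roll":0.98},{"dz":-0.5,"roll":0.98},{"roll":0.98},{"roll":0.98},{"roll":0.98},{}]' 0 20
cat >> h.py <<'E'
def yawy():
    from scipy.spatial.transform import Rotation as Ro
    q=env.get_state()["orientation"]; M=Ro.from_quat([q[1],q[2],q[3],q[0]]).as_matrix(); return M
def togo(target):
    M=yawy(); s=env.get_state(); d=M.T@(np.array(target)-s["tcp_pos"])
    print("tcp",s["tcp_pos"].round(4),"yaw_y",np.degrees(np.arctan2(M[1,1],M[0,1])).round(2),"units dx dy dz",(d/.02).round(2),"t",s["clock"])
E
python3 -c "
from h import *
togo([.50,-.03,.26])"
```

```text
tcp [0.2242 0.5291 0.2306] yaw_y 67.03 units dx dy dz [-23.61 -20.36  -1.45] t 0.15invalid input at $[0]: expected keys dx, dy, dz, roll
```

```bash
python3 -m handwheel '[{"dx":0,"dy":0,"dz":-0.5,"roll":0.98},{"dx":0,"dy":0,"dz":-0.5,"roll":0.98},{"dx":0,"dy":0,"dz":-0.5,"roll":0.98},{"dx":0,"dy":0,"dz":0,"roll":0.98},{"dx":0,"dy":0,"dz":0,"roll":0.98},{"dx":0,"dy":0,"dz":0,"roll":0.98},{"dx":0,"dy":0,"dz":0,"roll":0}]' 0 20
python3 -c "
from h import *
togo([.50,-.03,.26])"
```

```text
clock: 0.73
tcp_pos: [0.2243, 0.5293, 0.261]
orientation: [-0.0, 0.488, 0.873, -0.0]
wrist_force: [-0.3, 0.4, -0.1]
finger_gap: 0.0852
tcp [0.2243 0.5293 0.261 ] yaw_y 31.61 units dx dy dz [-31.04  -2.92   0.06] t 0.7333
```

```bash
R='{"dx":-0.97,"dy":-0.09,"dz":0,"roll":0}'; python3 -m handwheel '[{"dx":-0.97,"dy":-0.09,"dz":0,"roll":0},{"dx":-0.97,"dy":-0.09,"dz":0,"roll":0},{"dx":-0.97,"dy":-0.09,"dz":0,"roll":0},{"dx":-0.97,"dy":-0.09,"dz":0,"roll":0},{"dx":-0.97,"dy":-0.09,"dz":0,"roll":0},{"dx":-0.97,"dy":-0.09,"dz":0,"roll":0},{"dx":-0.97,"dy":-0.09,"dz":0,"roll":0},{"dx":-0.97,"dy":-0.09,"dz":0,"roll":0}]'
```

```text
clock: 1.4
tcp_pos: [0.294, 0.3889, 0.2611]
orientation: [-0.0, 0.485, 0.874, -0.0]
wrist_force: [1.2, 0.4, -0.2]
finger_gap: 0.0853
```

```bash
python3 -m handwheel '[{"dx":-0.97,"dy":-0.09,"dz":0,"roll":0},{"dx":-0.97,"dy":-0.09,"dz":0,"roll":0},{"dx":-0.97,"dy":-0.09,"dz":0,"roll":0},{"dx":-0.97,"dy":-0.09,"dz":0,"roll":0},{"dx":-0.97,"dy":-0.09,"dz":0,"roll":0},{"dx":-0.97,"dy":-0.09,"dz":0,"roll":0},{"dx":-0.97,"dy":-0.09,"dz":0,"roll":0},{"dx":-0.97,"dy":-0.09,"dz":0,"roll":0}]'
```

```text
clock: 2.07
tcp_pos: [0.3634, 0.2494, 0.2612]
orientation: [-0.0, 0.485, 0.874, -0.0]
wrist_force: [0.6, 0.8, 0.3]
finger_gap: 0.0854
```

```bash
python3 -m handwheel '[{"dx":-0.97,"dy":-0.09,"dz":0,"roll":0},{"dx":-0.97,"dy":-0.09,"dz":0,"roll":0},{"dx":-0.97,"dy":-0.09,"dz":0,"roll":0},{"dx":-0.97,"dy":-0.09,"dz":0,"roll":0},{"dx":-0.97,"dy":-0.09,"dz":0,"roll":0},{"dx":-0.97,"dy":-0.09,"dz":0,"roll":0},{"dx":-0.97,"dy":-0.09,"dz":0,"roll":0},{"dx":-0.97,"dy":-0.09,"dz":0,"roll":0}]'
```

```text
clock: 2.73
tcp_pos: [0.4328, 0.1099, 0.2612]
orientation: [-0.0, 0.485, 0.874, -0.0]
wrist_force: [0.5, 0.5, -0.6]
finger_gap: 0.0853
```

```bash
python3 -m handwheel '[{"dx":-0.97,"dy":-0.09,"dz":0,"roll":0},{"dx":-0.97,"dy":-0.09,"dz":0,"roll":0},{"dx":-0.97,"dy":-0.09,"dz":0,"roll":0},{"dx":-0.97,"dy":-0.09,"dz":0,"roll":0},{"dx":-0.97,"dy":-0.09,"dz":0,"roll":0},{"dx":-0.97,"dy":-0.09,"dz":0,"roll":0},{"dx":-0.97,"dy":-0.09,"dz":0,"roll":0},{"dx":0,"dy":0,"dz":0,"roll":0}]'
python3 - <<'E'
from h import *
togo([.5,-.03,.26])
np.set_printoptions(precision=6)
c=env.calibration("wrist"); im=env.read_camera("wrist"); cv2.imwrite("pics/w1.png",im)
import pickle; pickle.dump(c,open("w1.pkl","wb"))
E
```

```text
clock: 3.4
tcp_pos: [0.4948, -0.0138, 0.2608]
orientation: [0.0, 0.487, 0.874, -0.0]
wrist_force: [-0.0, 0.3, -0.0]
finger_gap: 0.0855
tcp [ 0.4948 -0.0138  0.2608] yaw_y 31.75 units dx dy dz [-0.82 -0.2   0.04] t 3.4
```

View pics/w1.png

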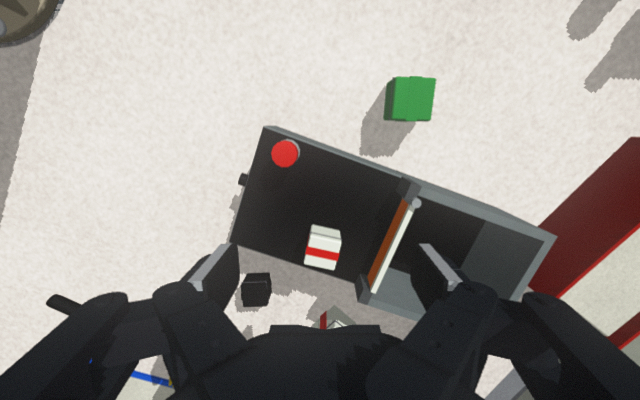

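The wrist view shows the box at about (322,250), the flap line from (403,200) to (372,290), the deck's front corners at (265,127) and (231,243), and the far-left bin corner at (555,238). The right-hand finger (tool +y) leads, as planned.

```bash
python3 - <<'E'
import cv2
a=cv2.imread("pics/w1.png")[115:315,220:420]; cv2.imwrite("pics/w1z.png",cv2.resize(a,(600,600),interpolation=cv2.INTER_CUBIC))
E
```

```text
(no output)
```

View pics/w1z.png

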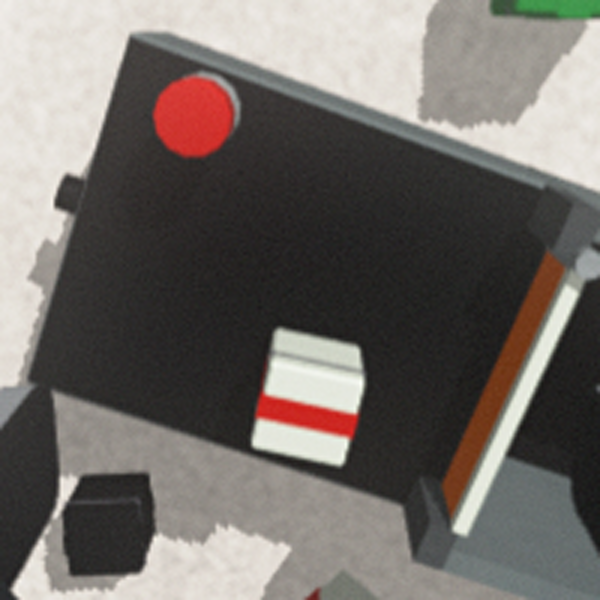

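```bash
python3 - <<'E'
from h import *
import pickle
c=pickle.load(open("w1.pkl","rb"))
w=lambda U,V,z:onz(c,(U+.5)/3-.5+220,(V+.5)/3-.5+115,z)
L=[(-.18,.075),(-.18,-.075),(.16,.075),(-.012,-.075),(0,.055)]
W=[w(134,34,.075),w(30,383,.075),onz(c,555,238,.113),w(405,502,.075),w(588,262,.113)]
o,th,r=fit2(L,W); print(o,np.degrees(th),(r*1000).round(1).tolist())
for o,th in((o,th),(np.array([.5915,-.0337]),np.radians(11.54))):
    R=np.array([[np.cos(th),-np.sin(th)],[np.sin(th),np.cos(th)]])
    loc=lambda q:((q-o)@R*1000).round(1)
    B=[w(272,357,.113),w(364,377,.113),w(343,466,.113),w(252,447,.113)]
    b=np.array([loc(x) for x in B]);print(b.tolist(),b.mean(0))
    e=b[1]-b[0];f=b[2]-b[3];print("yaw",np.degrees(np.arctan2(e[1],e[0])),np.degrees(np.arctan2(f[1],f[0])))
    print("jar",loc(w(194,117,.111)),"flap",loc(w(460,533,.113)),loc(w(588,262,.113)))
E
```

```text
[ 0.59227993 -0.03035809] 11.51362591257804 [[0.8, -1.6], [1.4, 0.1], [-1.1, -2.9], [-1.2, 2.1], [0.1, 2.2]]
[[-91.9, -15.1], [-57.7, -10.8], [-52.2, -47.0], [-86.9, -51.5]] [-72.175 -31.1  ]
yaw 7.1662511597122185 7.389050330160906
jar [-145.6   57. ] flap [  0. -58.] [ 0.5 57.2]
[[-90.5, -11.9], [-56.3, -7.6], [-50.8, -43.9], [-85.5, -48.3]] [-70.775 -27.925]
yaw 7.16625115971222 7.226604503995505
jar [-144.1   60.2] flap [  1.4 -54.9] [ 2.  60.3]
```

```bash
cat >> h.py <<'E'
O=np.array([.5923,-.0304]);TH=np.radians(11.5);RI=np.array([[np.cos(TH),-np.sin(TH)],[np.sin(TH),np.cos(TH)]])
def goi(x,y,z):
    p=O+RI@np.array([x,y])/1000; togo([p[0],p[1],z])
    print("intake now",((env.get_state()["tcp_pos"][:2]-O)@RI*1000).round(1))
E
python3 -c "
from h import *
goi(-80,-8,.10)"
```

```text
tcp [ 0.4938 -0.0125  0.2608] yaw_y 31.75 units dx dy dz [-2.35 -0.17  8.04] t 3.45
intake now [-92.9  37.2]
```

```bash
python3 -m handwheel '[{"dx":-0.8,"dy":-0.06,"dz":0,"roll":0},{"dx":-0.8,"dy":-0.06,"dz":0,"roll":0},{"dx":-0.75,"dy":-0.05,"dz":0,"roll":0},{"dx":0,"dy":0,"dz":1,"roll":0},{"dx":0,"dy":0,"dz":1,"roll":0},{"dx":0,"dy":0,"dz":1,"roll":0},{"dx":0,"dy":0,"dz":1,"roll":0},{"dx":0,"dy":0,"dz":1,"roll":0}]'
python3 -m handwheel '[{"dx":0,"dy":0,"dz":1,"roll":0},{"dx":0,"dy":0,"dz":1,"roll":0},{"dx":0,"dy":0,"dz":1,"roll":0},{"dx":0,"dy":0,"dz":0,"roll":0},{"dx":0,"dy":0,"dz":0,"roll":0}]'
python3 - <<'E'
from h import *
goi(-80,-8,.069)
for n in("wrist","scene"):
    im=env.read_camera(n); cv2.imwrite(f"pics/{n}2.png",im)
    if n=="scene": cv2.imwrite("pics/scene2z.png",cv2.resize(im[150:310,220:400],None,fx=4,fy=3.7))
E
```

```text
clock: 4.12
tcp_pos: [0.5155, -0.0533, 0.1604]
orientation: [0.0, 0.486, 0.874, 0.0]
wrist_force: [0.2, 0.5, -0.1]
finger_gap: 0.0856
clock: 4.53
tcp_pos: [0.5144, -0.0529, 0.1005]
orientation: [-0.001, 0.486, 0.874, -0.0]
wrist_force: [0.3, 0.2, 0.2]
finger_gap: 0.0855
tcp [ 0.5144 -0.0529  0.1005] yaw_y 31.78 units dx dy dz [-0.09  0.01  1.58] t 4.5333
intake now [-80.8  -6.5]
```

View pics/wrist2.png

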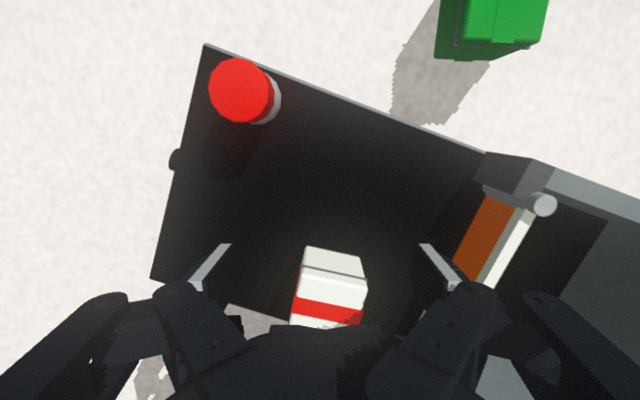

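View pics/scene2z.png

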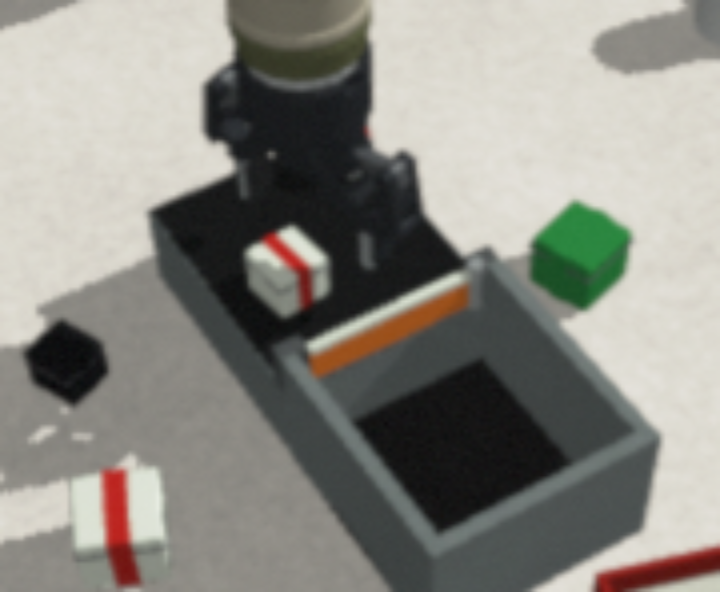

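```bash
python3 - <<'E'
from h import *
c=env.calibration("wrist");s=env.get_state();M=yawy()
for dz in(0,-.013):
  for sy in(-1,1):
    print(dz,[np.round(proj(c,s["tcp_pos"]+M@np.array([x,sy*.0428,dz]))).tolist() for x in(-.011,.011)])
im=cv2.imread("pics/wrist2.png");cv2.imwrite("pics/w2z.png",cv2.resize(im[220:320,160:480],(800,250)))
p=O+RI@np.array([-.072,-.031]);c2=env.calibration("wrist");print("box",proj(c2,np.array([*p,.113])))
E
```

```text
0 [[250.0, 270.0], [248.0, 233.0]]
0 [[405.0, 270.0], [407.0, 233.0]]
-0.013 [[244.0, 282.0], [241.0, 242.0]]
-0.013 [[411.0, 282.0], [415.0, 242.0]]
box (np.float64(324.8498213798376), np.float64(302.9139362924794))
```

View pics/w2z.png

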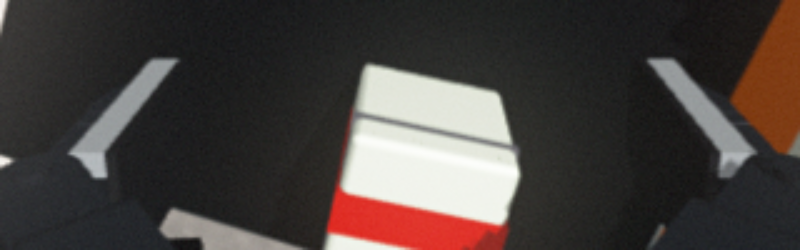

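```bash
python3 -m handwheel '[{"dx":-0.05,"dy":0,"dz":0.5,"roll":0},{"dx":-0.05,"dy":0,"dz":0.5,"roll":0},{"dx":0,"dy":0,"dz":0.45,"roll":0},{"dx":0,"dy":0,"dz":0,"roll":0},{"dx":0,"dy":0,"dz":0,"roll":0}]'
python3 - <<'E'
from h import *
goi(-50,-8,.069)
for n in("wrist","scene"):
    im=env.read_camera(n); cv2.imwrite(f"pics/{n}3.png",im)
    if n=="scene": cv2.imwrite("pics/scene3z.png",cv2.resize(im[150:310,220:400],None,fx=4,fy=3.7))
E
```

```text
clock: 5.05
tcp_pos: [0.5155, -0.0545, 0.0714]
orientation: [-0.001, 0.487, 0.874, -0.0]
wrist_force: [-0.3, -0.9, 0.8]
finger_gap: 0.0852
tcp [ 0.5155 -0.0545  0.0714] yaw_y 31.75 units dx dy dz [-0.5   1.42  0.12] t 5.05
intake now [-80.1  -8.3]
```

View pics/wrist3.png

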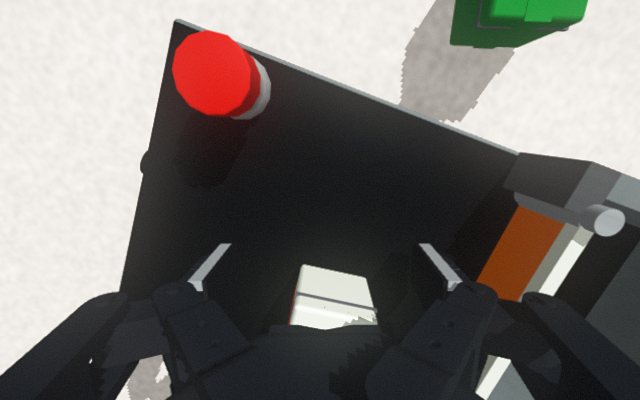

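View pics/scene3z.png

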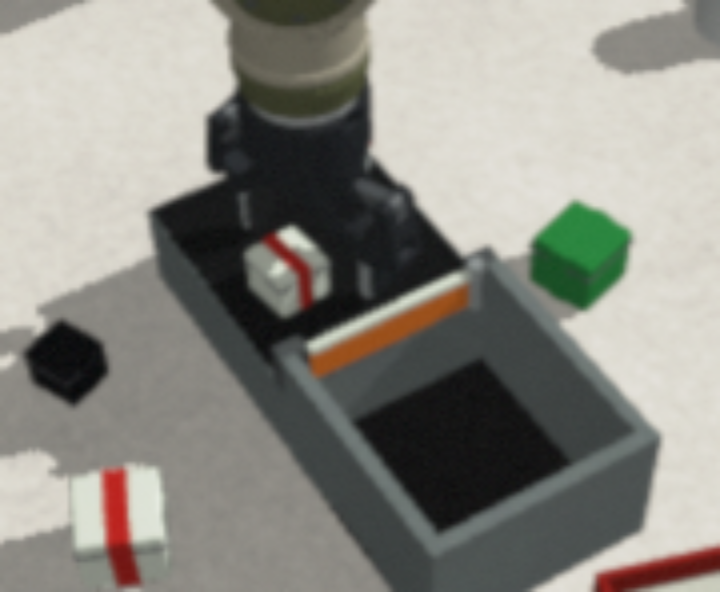

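```bash
python3 -m handwheel '[{"dx":-0.087,"dy":0.235,"dz":0.02,"roll":0},{"dx":-0.087,"dy":0.235,"dz":0.02,"roll":0},{"dx":-0.087,"dy":0.235,"dz":0.02,"roll":0},{"dx":-0.087,"dy":0.235,"dz":0,"roll":0},{"dx":-0.087,"dy":0.235,"dz":0,"roll":0},{"dx":-0.087,"dy":0.235,"dz":0,"roll":0},{"dx":0,"dy":0,"dz":0,"roll":0}]'
python3 - <<'E'
from h import *
goi(-20,-8,.07)
for n in("wrist","scene"):
    im=env.read_camera(n); cv2.imwrite(f"pics/{n}4.png",im)
    if n=="scene": cv2.imwrite("pics/scene4z.png",cv2.resize(im[150:310,220:400],None,fx=4,fy=3.7))
E
```

```text
clock: 5.73
tcp_pos: [0.5464, -0.0485, 0.071]
orientation: [-0.0, 0.486, 0.874, 0.0]
wrist_force: [-1.5, -0.0, 0.3]
finger_gap: 0.0857
tcp [ 0.5464 -0.0485  0.071 ] yaw_y 31.78 units dx dy dz [-0.47  1.35  0.05] t 5.7333
intake now [-48.6  -8.6]
```

View pics/wrist4.png

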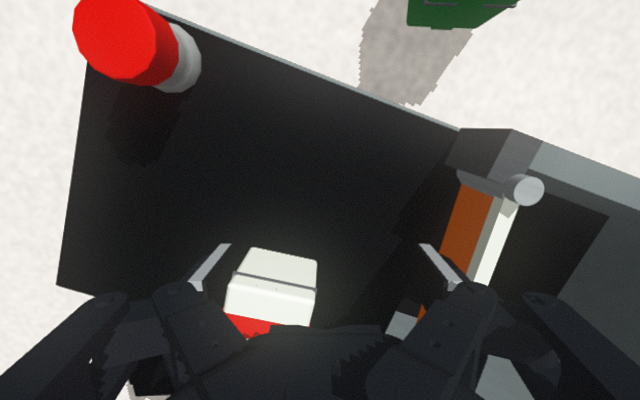

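View pics/scene4z.png

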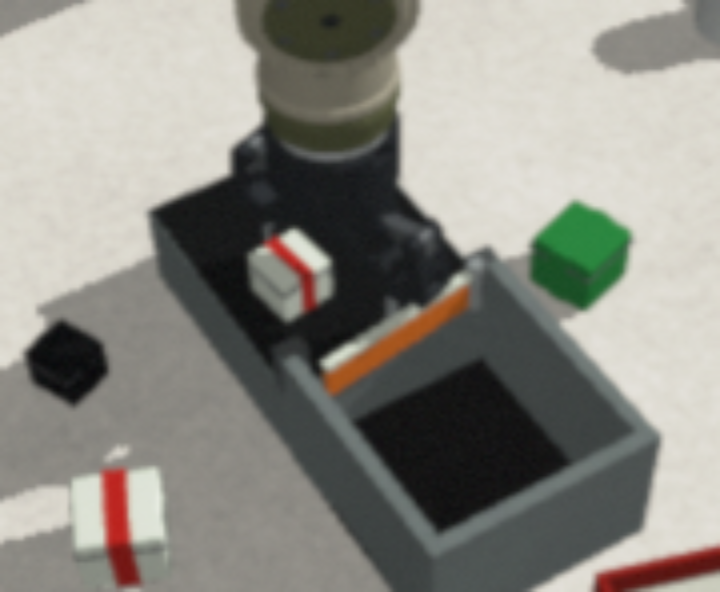

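```bash
python3 -m handwheel '[{"dx":-0.08,"dy":0.235,"dz":0,"roll":0},{"dx":-0.08,"dy":0.235,"dz":0,"roll":0},{"dx":-0.08,"dy":0.235,"dz":0,"roll":0},{"dx":-0.08,"dy":0.235,"dz":0,"roll":0},{"dx":-0.08,"dy":0.235,"dz":0,"roll":0},{"dx":-0.08,"dy":0.235,"dz":0,"roll":0},{"dx":0,"dy":0,"dz":0,"roll":0},{"dx":0,"dy":0,"dz":0,"roll":0}]'
python3 - <<'E'
from h import *
goi(40,-8,.07)
for n in("wrist","scene"):
    im=env.read_camera(n); cv2.imwrite(f"pics/{n}5.png",im)
    if n=="scene": cv2.imwrite("pics/scene5z.png",cv2.resize(im[150:310,220:400],None,fx=4,fy=3.7))
E
```

```text
clock: 6.5
tcp_pos: [0.5746, -0.0422, 0.0705]
orientation: [-0.0, 0.487, 0.874, -0.0]
wrist_force: [-3.1, -1.7, -1.7]
finger_gap: 0.0855
tcp [ 0.5746 -0.0422  0.0705] yaw_y 31.75 units dx dy dz [-1.03  2.8   0.02] t 6.5
intake now [-19.7  -8.1]
```

View pics/wrist5.png

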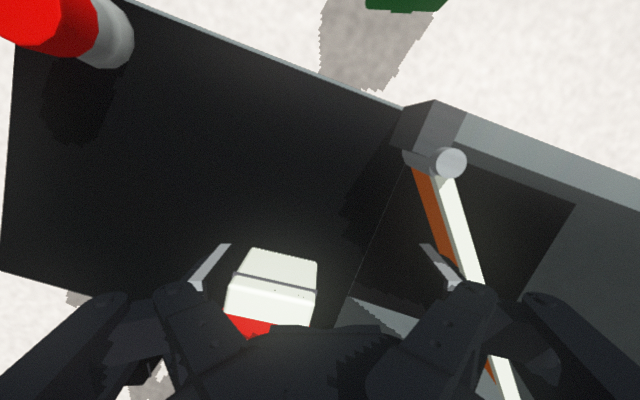

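View pics/scene5z.png

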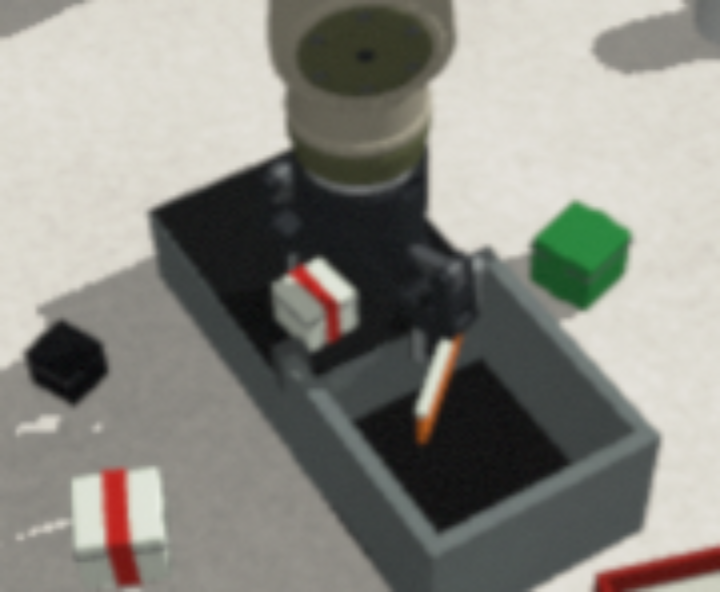

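```bash
python3 - <<'E'
from h import *
c=env.calibration("wrist")
im=cv2.imread("pics/wrist5.png");cv2.imwrite("pics/w5z.png",cv2.resize(im[230:345,200:350],(780,598),interpolation=cv2.INTER_CUBIC))
# deck-sill / post checks, box top-face far edge
for p in[(234,274),(317,290),(252,247),(317,262)]: print(p,((onz(c,*p,.113)-O)@RI*1000).round(1),((onz(c,*p,.075)-O)@RI*1000).round(1))
E
```

```text
(234, 274) [-58.2 -11.5] [-63.4 -36.1]
(317, 290) [-25.1  -6.9] [-18.  -29.7]
(252, 247) [-54.8   1.9] [-58.8 -17.6]
(317, 262) [-29.3   4.6] [-23.7 -13.9]
```

View pics/w5z.png

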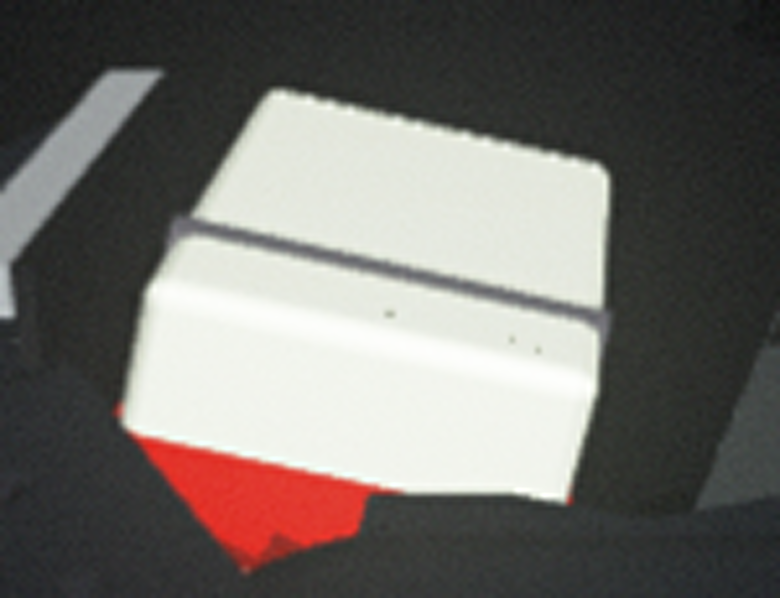

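```bash
python3 -m handwheel '[{"dx":-0.05,"dy":0.25,"dz":0,"roll":0},{"dx":-0.05,"dy":0.25,"dz":0,"roll":0},{"dx":-0.05,"dy":0.25,"dz":0,"roll":0},{"dx":-0.05,"dy":0.25,"dz":0,"roll":0},{"dx":-0.05,"dy":0.25,"dz":0,"roll":0},{"dx":0,"dy":0,"dz":0,"roll":0}]'
python3 - <<'E'
from h import *
goi(45,-4,.07)
for n in("wrist","scene"):
    im=env.read_camera(n); cv2.imwrite(f"pics/{n}6.png",im)
    if n=="scene": cv2.imwrite("pics/scene6z.png",cv2.resize(im[150:310,220:400],None,fx=4,fy=3.7))
E
```

```text
clock: 7.1
tcp_pos: [0.6, -0.0331, 0.0712]
orientation: [0.001, 0.487, 0.874, 0.0]
wrist_force: [-1.7, -3.0, -1.2]
finger_gap: 0.0854
tcp [ 0.6    -0.0331  0.0712] yaw_y 31.76 units dx dy dz [-0.65  1.78  0.06] t 7.1
intake now [ 7.  -4.2]
```

View pics/wrist6.png

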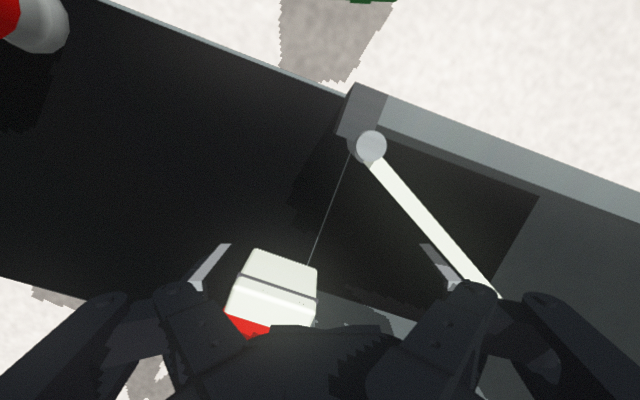

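View pics/scene6z.png

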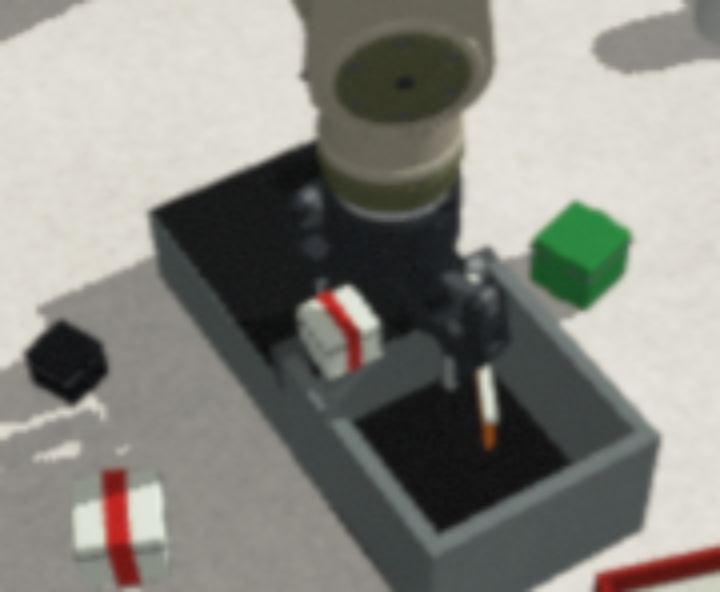

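```bash
python3 -m handwheel '[{"dx":-0.09,"dy":0.25,"dz":0,"roll":0},{"dx":-0.09,"dy":0.25,"dz":0,"roll":0},{"dx":-0.09,"dy":0.25,"dz":0,"roll":0},{"dx":-0.09,"dy":0.25,"dz":0,"roll":0},{"dx":-0.09,"dy":0.25,"dz":0,"roll":0},{"dx":-0.09,"dy":0.25,"dz":0,"roll":0},{"dx":0,"dy":0,"dz":0,"roll":0},{"dx":0,"dy":0,"dz":0,"roll":0}]'
python3 - <<'E'
from h import *
goi(45,-4,.07)
for n in("wrist","scene"):
    im=env.read_camera(n); cv2.imwrite(f"pics/{n}7.png",im)
    if n=="scene": cv2.imwrite("pics/scene7z.png",cv2.resize(im[150:310,220:400],None,fx=4,fy=3.7))
E
```

```text
clock: 7.87
tcp_pos: [0.6316, -0.0267, 0.0714]
orientation: [0.001, 0.487, 0.874, 0.001]
wrist_force: [2.2, -1.6, -1.7]
finger_gap: 0.0854
tcp [ 0.6316 -0.0267  0.0714] yaw_y 31.75 units dx dy dz [-0.09  0.27  0.07] t 7.8667
intake now [39.2 -4.2]
```

View pics/wrist7.png

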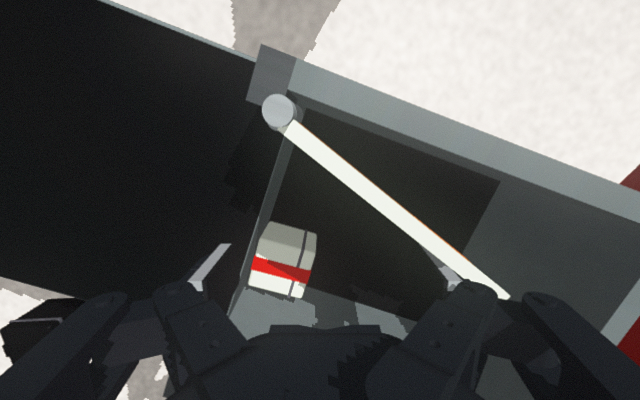

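View pics/scene7z.png

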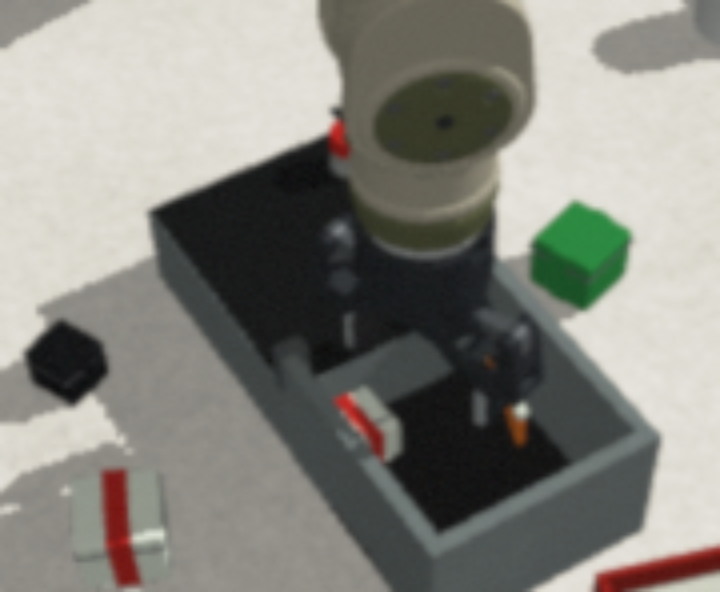

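The box has dropped in (scene crop (370,430)) with the flap held open. Next I draw the fingers straight back out along the deck so the flap follows them shut.

```bash
python3 -m handwheel '[{"dx":0.09,"dy":-0.235,"dz":0,"roll":0},{"dx":0.13,"dy":-0.36,"dz":0,"roll":0},{"dx":0.13,"dy":-0.36,"dz":0,"roll":0},{"dx":0.13,"dy":-0.36,"dz":0,"roll":0},{"dx":0.13,"dy":-0.36,"dz":0,"roll":0},{"dx":0.13,"dy":-0.36,"dz":0,"roll":0},{"dx":0.13,"dy":-0.36,"dz":0,"roll":0},{"dx":0.13,"dy":-0.36,"dz":0,"roll":0}]'
python3 -m handwheel '[{"dx":0.13,"dy":-0.36,"dz":0,"roll":0},{"dx":0.13,"dy":-0.36,"dz":0,"roll":0},{"dx":0.13,"dy":-0.36,"dz":0,"roll":0},{"dx":0.13,"dy":-0.36,"dz":0,"roll":0},{"dx":0.13,"dy":-0.36,"dz":0,"roll":0},{"dx":0.13,"dy":-0.36,"dz":0,"roll":0},{"dx":0,"dy":0,"dz":0,"roll":0},{"dx":0,"dy":0,"dz":0,"roll":0}]'
python3 - <<'E'
from h import *
goi(-80,-6,.24)
for n in("wrist","scene"):
    im=env.read_camera(n); cv2.imwrite(f"pics/{n}8.png",im)
    if n=="scene": cv2.imwrite("pics/scene8z.png",cv2.resize(im[150:310,220:400],None,fx=4,fy=3.7))
E
```

```text
clock: 8.63
tcp_pos: [0.5714, -0.0389, 0.0712]
orientation: [-0.0, 0.487, 0.874, -0.0]
wrist_force: [0.0, -4.7, 0.2]
finger_gap: 0.0856
clock: 9.3
tcp_pos: [0.5274, -0.0478, 0.0712]
orientation: [0.0, 0.487, 0.874, 0.0]
wrist_force: [0.3, -0.0, 0.1]
finger_gap: 0.0853
tcp [ 0.5274 -0.0478  0.0712] yaw_y 31.76 units dx dy dz [ 0.14 -0.64 -8.44] t 9.3
intake now [-67.   -4.1]
```

View pics/wrist8.png

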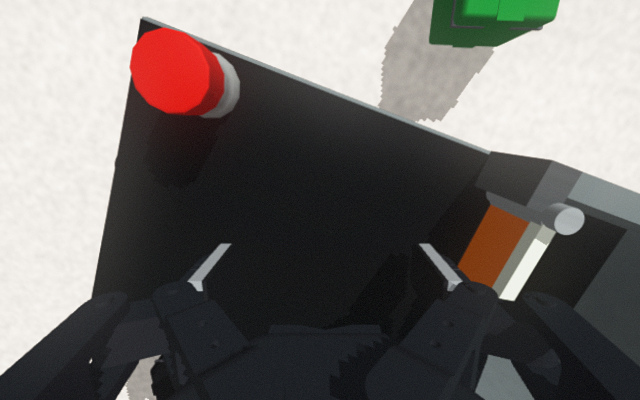

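View pics/scene8z.png

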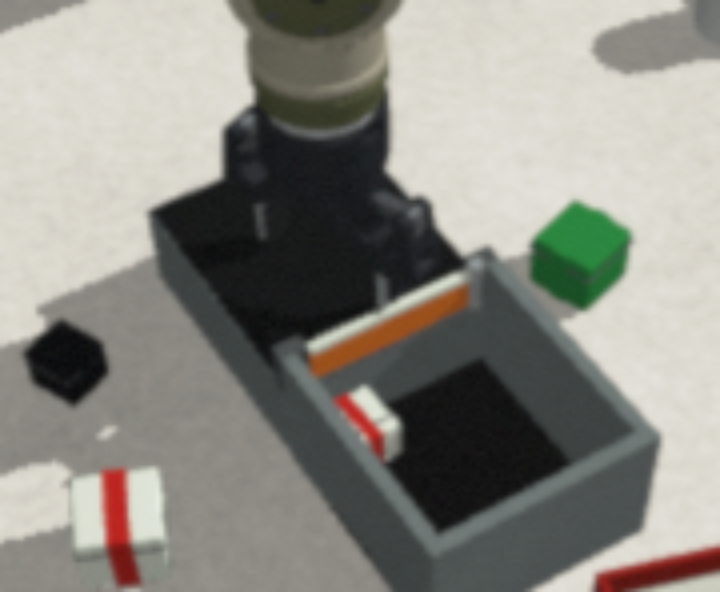

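The flap is shut and the box lies in the bin. I back off a little more, then lift clear.

```bash
python3 -m handwheel '[{"dx":0.15,"dy":-0.4,"dz":0,"roll":0},{"dx":0,"dy":0,"dz":-1,"roll":0},{"dx":0,"dy":0,"dz":-1,"roll":0},{"dx":0,"dy":0,"dz":-1,"roll":0},{"dx":0,"dy":0,"dz":-1,"roll":0},{"dx":0,"dy":0,"dz":-1,"roll":0},{"dx":0,"dy":0,"dz":-1,"roll":0},{"dx":0,"dy":0,"dz":0,"roll":0}]'
python3 -m handwheel '[{"dx":0.9,"dy":-0.8,"dz":-0.5,"roll":0},{"dx":0.9,"dy":-0.8,"dz":-0.5,"roll":0},{"dx":0.9,"dy":-0.8,"dz":0,"roll":0},{"dx":0.9,"dy":-0.8,"dz":0,"roll":0},{"dx":0,"dy":0,"dz":0,"roll":0},{"dx":0,"dy":0,"dz":0,"roll":0},{"dx":0,"dy":0,"dz":0,"roll":0},{"dx":0,"dy":0,"dz":0,"roll":0}]'
python3 - <<'E'
from h import *
for n in("top","scene"):
    im=env.read_camera(n); cv2.imwrite(f"pics/{n}9.png",im)
    if n=="scene": cv2.imwrite("pics/scene9z.png",cv2.resize(im[150:310,220:400],None,fx=4,fy=3.7))
c=env.calibration("scene")
# box top (lying, z=.046): visible top centre
u,v=220+378/4,150+415/3.7; print("box intake mm",((onz(c,u,v,.046)-O)@RI*1000).round(1))
a=cv2.imread("pics/top0.png").astype(int);b=cv2.imread("pics/top9.png").astype(int)
d=(abs(a-b).max(2)>60).astype("uint8");d=cv2.morphologyEx(d,cv2.MORPH_OPEN,np.ones((3,3),"uint8"))
n,_,st,ce=cv2.connectedComponentsWithStats(d)
for i in range(1,n):
    if st[i,4]>15: print(st[i],ce[i].round())
E
```

```text
clock: 10.07
tcp_pos: [0.5212, -0.0502, 0.1951]
orientation: [0.003, 0.487, 0.874, 0.001]
wrist_force: [1.4, -0.8, 1.0]
finger_gap: 0.0856
clock: 10.73
tcp_pos: [0.4277, -0.0224, 0.2109]
orientation: [0.0, 0.487, 0.874, 0.0]
wrist_force: [0.7, -0.2, -0.1]
finger_gap: 0.0852
box intake mm [ 29.8 -28.7]
[327 146  13   7  66] [334. 149.]
[285 160   7  18  71] [288. 169.]
[299 177   4   5  19] [300. 179.]
[300 178  46  36 929] [323. 195.]
[349 180   9  18  99] [353. 190.]
[267 201  29  47 426] [279. 220.]
[346 209   4   7  24] [347. 212.]
[343 218   4   6  18] [344. 220.]
[320 248  24  39 410] [331. 269.]
[327 324  18  31 377] [336. 338.]
[189 376  12  24 161] [195. 388.]
[179 394   8   6  33] [183. 397.]
```

View pics/top9.png

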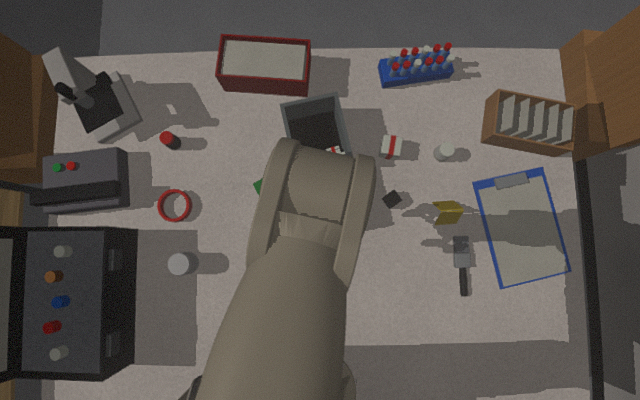

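View pics/scene9.png

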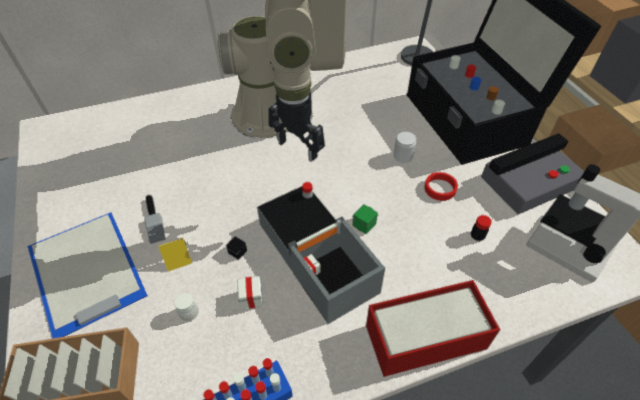

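View pics/scene9z.png

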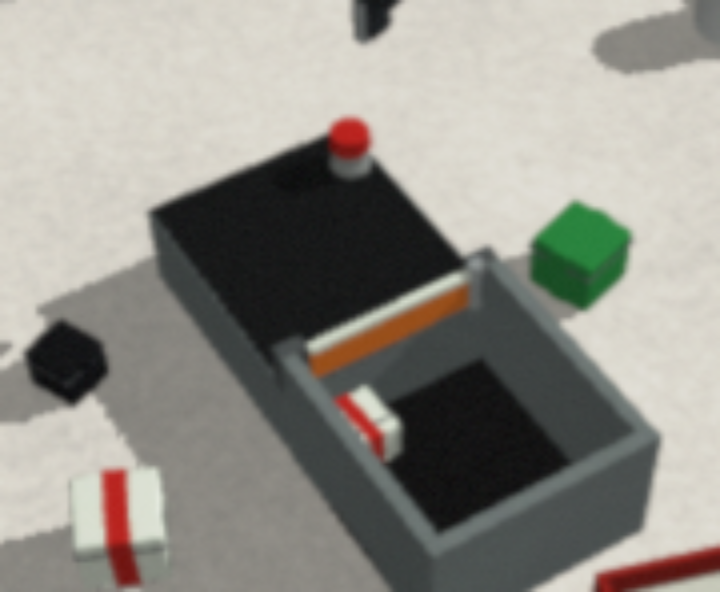

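The box is flat on the bin floor, at zoom (370,425), and hasn't moved since the earlier frame. The flap is flush shut from (310,360) to (470,290), and the deck jar still stands at (350,150).

```bash
python3 -c "
from workcell import env
print(env.get_state()['clock']); print(env.hand_in())"
```

```text
10.8333
the job is handed in; nothing more can be done
None
```

The box is in the bin and the flap has sprung shut. I handed the job in at 10.8 s; no verdict was reported.

**What I did:** With the gripper fully open and turned about 20° to the intake axis, I slid it straight inward along the deck. The leading finger opened the flap to roughly 1.1–1.2 rad, estimated from the pictures. The trailing finger pushed the box over the sill, without grasping or lifting it. I then drew the fingers back out along the deck and raised the arm clear.

**Last checks:**
- **Box:** it lies on the bin floor at about (30, -29) mm in the intake frame. It was in the same place in the last three scene pictures.
- **Flap:** it looks flush shut, as it did at the start.
- **Bystanders:** all look unmoved. In the top view the arm hid the deck jar, so I checked that one in the scene view only.
- **Robot:** it is clear of everything, and the wrist force was about zero (under 1 N).

**Disagreements:**
- **Intake position:** the wrist and top views differed by about 3 mm, so I used the wrist view.
- **Scene fit:** the scene view's fit had residuals of up to 7 mm, so I did not rely on it.
- **Finger gap:** in the wrist picture it looked a few millimetres wider than reported.

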